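Index the specimen table to the next hole

ROBOT

A 6-joint arm with a two-finger parallel gripper is mounted at the origin on a cart in front of the work surface, level with it; the furniture and walls round the work are solid. World frame = base frame: x ahead of the robot, y to its left, z up, the work surface at z = 0. Lengths are in m, angles in rad, forces in N, time in s.
With the tool pointing down it reaches from about 0.275 to 0.975 m from the base axis. Payload 8.4 kg.
Tool frame: the origin (TCP) lies midway between the tips of the shut fingers; the grasp point (between the pads) lies 19 mm behind it (manip.hold_point_z is the distance from the TCP to the grasp point, in m); z points along the fingers, y is the direction in which the jaws open and shut (so a half turn about z gives the same grasp; the last joint's range is limited). The gripper opens to 92 mm and grips with 3 to 60 N. Pads are 20 mm wide; open, the fingers measure 128 mm over their backs; the gripper's body (75 mm by 189 mm) begins 69 mm behind the grasp point.
Start: joints at [-1.204, 0.353, 1.633, -0, 1.155, -0.002], TCP at [0.225, -0.583, 0.215] pointing down, gripper open.
Joint ranges: [-2.63, 2.63], [-0.92, 2.1], [0.06, 2.66], [-1.3, 4.44], [0, 2.69], [-3.02, 3.02]. Speed limits (rad/s): [2.22, 2.22, 2.79, 3.14, 3.14, 3.14].

INTERFACE

Orientations are given as a rotation vector (axis times angle).
In Python, from plant import state, capture, get_calibration, job, manip gives the robot as it stands.
- The arm moves only by the tool play_rows, never from a script. Its argument "increments" is a list that holds one entry, the list of rows, each a list of 7 numbers: the shift along the tool's x, y, z scaled (see below), then the turn, a rotation vector about the tool's x, y, z scaled (see below), then the gripper's target within -1 to 1 (shut at 1, half-way at 0, fully open at -1). A call has 1 to 8 rows; each row shifts and turns the commanded pose from where the row before left it, along the tool's axes as they then stand; what a row does not reach is not made up. The controller multiplies each number of a shift by 0.04 m and each number of a turn by 5 degrees. A row lasts 1/10 s, in which the tool goes at most 50 mm and 8.59 degrees, less where a joint would pass 70% of its speed; a pose out of reach is approached as far as the arm can. A call with a number of a shift or a turn outside -1 to 1 is refused whole. A call with a gripper value outside its range is refused whole. The fingers move at their own pace and stop on an object; the grip force is fixed at half the most. Time passes only in rows, so rows that do not move let the fingers close. It gives the time, the measured TCP pose, the force and the opening at its end, in the units of the state.
- state(): the state, without advancing time (a new reading comes with each control period).
- capture(name): name is "side" or "top" or "wrist"; returns the picture (384x512x3 uint8, blue, green, red); there is no depth.
- get_calibration(name): a dict with "fovy" (degrees; the focal length in pixels is half the picture's height over the tangent of half this angle, whatever the lens; pixels are square), "cx", "cy" (the principal point, pixels), "k1" (the pictures are not rectified: a ray, as slopes to the right and down, at radius r is drawn at 1 + k1 r^2 times it, then the intrinsics apply), "T" (4x4, takes a point from camera to world coordinates). Camera axes: x right, y down, z forward; pixel columns grow to the right and rows downward; lengths in m; the calibration is good to about 2 mm. A picture is of the moment at which its call begins: read the wrist's pose just before it. get_calibration takes no time and is no camera call; for the wrist camera it gives the pose at the moment of the call.
- job.job_done(): hands the job in, once; it reports no verdict.
The state is a dict: "time_s": time; "joints": joint angles; "joint_velocities": joint speeds; "joint_torque": joint torques, N m; "ee_pos": TCP position; "eef_rot": TCP orientation; "contact_force": force on the tool from outside, world axes, zero at the start; "wrist_torque": the same for the moment, N m; "grip_width": opening from 0.0 (shut) to 1.0 (fully open).
Only numpy, scipy, OpenCV 4.12 (cv2) and the standard library are available. Lean on these libraries where they do the work, as an engineer would, in place of code of your own. Each camera call takes 0.05 s, during which the arm holds its last target. There are 200 camera calls.

TASK

Bring the next specimen on the round indexing table up to the pointer: push your fingertips down into the plunger's finger cup until the plunger is pressed in, and, pushing the cup sideways, turn the table clockwise (seen from above) by one hole, so that the plunger springs fully back up in the very next hole and the table is locked there. Do not go on past that hole, do not turn the table backwards, do not force anything, and leave the things standing around it where they are.

Things in the scene. Friction and masses are not known exactly. Their poses are not given: they have to be found in the camera images.
- index_table (a joint): Table angle about its upright axis, rad. 0 at the start (plunger in the start hole), grows clockwise seen from above. 8 holes, one each 45 degrees: the next hole clockwise is at 0.785; play in a hole about 0.01. Locked while the plunger is up in a hole; else it turns lightly (friction 0.05 N m) and stays where it is left. Range -1.0 to 2.5.
- plunger (a joint): How far the spring plunger is pressed (straight down), m: 0 up, 0.012 at its stop (3.5 N at first, 7.5 N there). Its toe hooks from below into a slot (hole) of the fixed ring; pressed 0.008 or more it is out and the table can turn. Let up between holes, the toe rides under the ring at about 0.007 until the table reaches a hole, where it springs to 0.
- cup_floor (a point): Middle of the floor of the plunger's finger cup: a round open steel cup, 62 mm across outside, 54 mm inside, rim 16 mm above its floor; floor 78 mm above the bench when the plunger is up. It stands on a short arm 108 mm from the table's axis, goes down with the plunger and round with the table. All specimens are over 90 mm from its middle.
- hub_axis (a point): Point on the table's upright axis, 56 mm above the bench. Aluminium table: 160 mm across, top at 54 mm; five fixed round specimens in a half circle away from the cup (tops at 76 to 79 mm). Below it a steel index ring, 200 mm across, 8 slots in its rim. A low pointer (52 mm) stands at the rim opposite the start hole. The base is fixed to the bench.
- timer: Bench timer, 60 x 70 x 23 mm, loose bystander; origin at the centre of its underside.
- loose_mount: Round resin specimen, 34 mm across and 18 mm high, lying loose on the bench; bystander; origin at the centre of its underside.
- slide_box: Small slide box, 35 x 86 x 31 mm, loose bystander; origin at the centre of its underside.

How it is judged:
On the way, in this order (a step that is already met when the one before it is completed fails the run):
1. the plunger is pressed in at the start hole (value of joint plunger above 0.0075 m and value of joint index_table below 0.25 rad), for 0.05 s.
2. the table is turned to the next hole and the plunger is up in it (value of joint plunger below 0.003 m and value of joint index_table between 0.735 and 0.835 rad), for 0.3 s.
At the end, for the whole second after the job is handed in: The table stands still one hole (0.785 rad, within 0.05) clockwise from the start and the plunger is fully up (within 2 mm) in that hole (value of joint plunger below 0.002 m and value of joint index_table between 0.735 and 0.835 rad and velocity of joint index_table between -0.05 and 0.05 rad/s); the robot touches nothing.
It fails at once if the table is turned well past the next hole (value of joint index_table above 1.18 rad).
It fails at once if the table is turned backwards (value of joint index_table below -0.3 rad).
It fails at once if the mechanism is forced: the fingers bear on the table or its plunger with more than 60 N (contact force between the fingers and index_table above 60 N).
It fails at once if a thing standing around is lifted or pushed away by more than 15 mm (distance of any of timer, loose_mount, slide_box from where it was at the start of the episode above 0.015 m).
It also fails if it takes over 48 s, if anything falls off the work surface, if the arm or the gripper's body presses on something with over 40 N, if the wrist force passes 120 N, or if a joint passes its speed limit or range.

## Working session

There is one attempt and no reset: what is moved stays moved. The work goes in short steps, Python scripts to look and compute and a tool call to move; the robot and the scene stay as the last step left them, time stands still between calls to the robot, and variables do not carry over. Pictures are saved under pics/ and viewed, about 8 in all and at most 12, crops included, and the job is handed in when it is done.

Besides the shell and the picture viewer there is one more tool, called as name(argument=value, ...) on one line, values as JSON. play_rows: Moves the arm, as the interface text tells. Shifts and turns lie within -1 to 1; 1 stands for 0.04 m of shift or 5 degrees of turn. Its arguments: {"type":"object","properties":{"increments":{"type":"array","items":{"type":"array","items":{"type":"array","items":{"type":"number","minimum":-1,"maximum":1}}}}},"required":["increments"]}

```bash
mkdir -p pics; python3 - <<'E'
from plant import state,capture,get_calibration,manip
import cv2,numpy as np
for n in("top","side"):
    cv2.imwrite(f"pics/{n}0.png",capture(n))
    c=get_calibration(n);print(n,c["fovy"],c["cx"],c["cy"],c["k1"],np.round(c["T"],3).tolist())
print(state())
E
```

```text
top 50.086866930566025 251.48794611040083 186.25628956521382 -0.08332679235378972 [[0.174, -0.962, 0.209, 0.367], [-0.985, -0.171, 0.032, -0.294], [0.005, -0.212, -0.977, 0.957], [0.0, 0.0, 0.0, 1.0]]
side 47.988892330578146 253.16553408980326 185.58374537910294 -0.08259186744861209 [[0.996, 0.041, -0.077, 0.612], [0.087, -0.428, 0.9, -1.038], [0.004, -0.903, -0.43, 0.419], [0.0, 0.0, 0.0, 1.0]]
{'time_s': 0.1, 'joints': array([-1.20437670e+00,  3.53572326e-01,  1.63395259e+00, -2.27257062e-05,
        1.15519936e+00, -2.39347462e-03]), 'joint_velocities': array([-0.00184726, -0.00039491, -0.00228025, -0.00108053,  0.00075101,
        0.00115321]), 'joint_torque': array([ 6.96673287e-04, -5.94902408e+01, -3.34925795e+01,  7.00147357e-02,
        1.85367814e-02, -2.00972516e-05]), 'ee_pos': array([ 0.22517792, -0.58261718,  0.21398872]), 'eef_rot': array([-3.08723468e+00, -5.75863217e-01,  3.53740896e-04]), 'contact_force': array([ 0.56205712,  0.14880103, -0.73326851]), 'wrist_torque': array([-0.00904037, -0.02041286, -0.01928942]), 'grip_width': 1.0013294425511305}
```

View pics/top0.png

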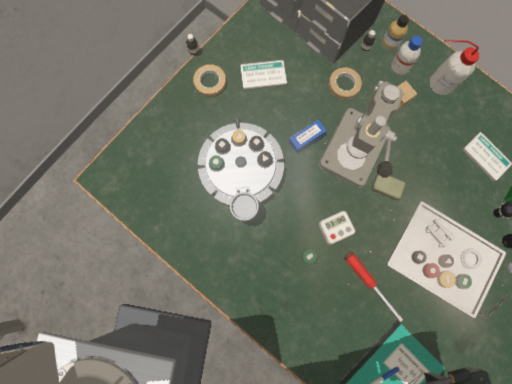

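View pics/side0.png

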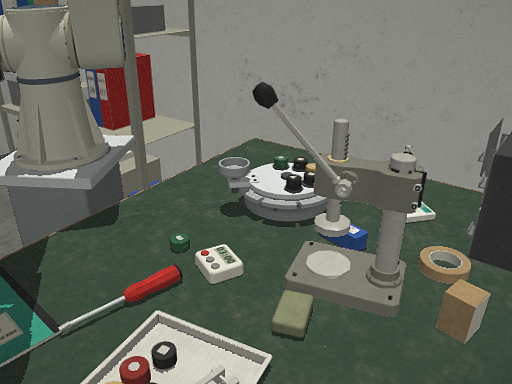

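Top view: the table is at about (240,162) and the cup at (245,206). The blue slide box is at (308,135), the timer at (337,228) and the loose mount at (310,256). Clockwise takes the cup left in the image, which is free space. The next step is to measure the cup and hub.

```bash
cat > h.py <<'E'
import cv2,numpy as np
from plant import get_calibration
def K(c):
    f=192/np.tan(np.radians(c["fovy"]/2)); return f
def ray(n,uv,c=None):
    c=c or get_calibration(n);f=K(c)
    d=np.array([(uv[0]-c["cx"])/f,(uv[1]-c["cy"])/f]);s=d.copy()
    for _ in range(20): s=d/(1+c["k1"]*(s@s))
    T=np.array(c["T"]);return T[:3,3],T[:3,:3]@np.r_[s,1]
def onz(n,uv,z,c=None):
    o,d=ray(n,uv,c);return o+d*(z-o[2])/d[2]
def proj(n,p,c=None):
    c=c or get_calibration(n);T=np.array(c["T"]);q=T[:3,:3].T@(np.array(p)-T[:3,3]);s=q[:2]/q[2]
    return K(c)*s*(1+c["k1"]*(s@s))+[c["cx"],c["cy"]]
def circ(n,ctr,r,k=40):
    return np.array([proj(n,[ctr[0]+r*np.cos(a),ctr[1]+r*np.sin(a),ctr[2]]) for a in np.linspace(0,2*np.pi,k)])
E
python3 - <<'E'
from h import *
im=cv2.imread("pics/top0.png")
hub=onz("top",(240.5,161.5),.056); cup=onz("top",(245,206),.094)
print(hub,cup,np.linalg.norm((hub-cup)[:2]))
for n,b in(("top",(185,110,100,125)),("side",(205,135,130,95))):
    im=cv2.imread(f"pics/{n}0.png");x,y,w,h=b
    o=cv2.resize(im[y:y+h,x:x+w],None,fx=4.6,fy=4.6,interpolation=cv2.INTER_CUBIC)
    for p,r,z,col in((hub,.08,.054,(0,0,255)),(cup,.031,.094,(255,0,255)),(cup,.027,.078,(0,255,255))):
        pts=((circ(n,[p[0],p[1],z],r)-[x,y]+.5)*4.6).astype(int)
        cv2.polylines(o,[pts],True,col,1)
    cv2.imwrite(f"pics/{n}1.png",o)
a=cv2.imread("pics/top1.png");b=cv2.imread("pics/side1.png")
H=575;W=a.shape[1]+b.shape[1];m=np.zeros((H,W,3),np.uint8);m[:a.shape[0],:a.shape[1]]=a;m[:b.shape[0],a.shape[1]:]=b
cv2.imwrite("pics/m1.png",cv2.resize(m,None,fx=.75,fy=.75) if W>800 else m);print(W)
for nm,uv,z in(("timer",(337,228),.023),("mount",(310,256),.018),("slide",(308,134),.031)):print(nm,onz("top",uv,z))
E
```

```text
[ 0.61258923 -0.22983253  0.056     ] [ 0.50739314 -0.25953747  0.094     ] 0.10930965211494043
1058
timer [ 0.50531203 -0.47295042  0.023     ]
mount [ 0.43237646 -0.42179671  0.018     ]
slide [ 0.71442508 -0.37391699  0.031     ]
```

View pics/m1.png

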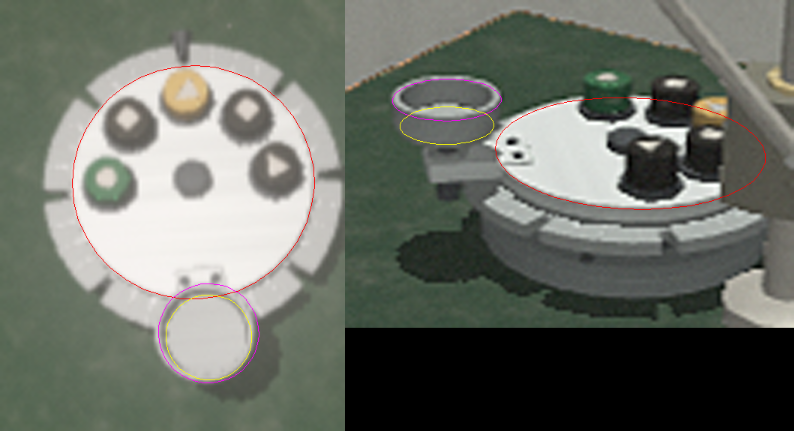

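The overlays agree with the pictures: the table ring fits, and the cup needs a shift of about 2 mm toward +y, to roughly (0.5075, -0.2575). That puts it 108.7 mm from the hub, against the 108 mm given. I'll shut the gripper and move above the cup.

play_rows(increments=[[[0.79,-0.42,0,0,0,0,1],[0.79,-0.42,0,0,0,0,1],[0.79,-0.42,0,0,0,0,1],[0.79,-0.42,0,0,0,0,1],[0.79,-0.42,0,0,0,0,1],[0.79,-0.42,0,0,0,0,1],[0.79,-0.42,0,0,0,0,1],[0.79,-0.42,0,0,0,0,1]]])

```text
time_s: 0.9
ee_pos: [0.4133, -0.3651, 0.2143]
eef_rot: [-3.088, -0.576, 0.0]
contact_force: [-0.0, -1.1, -0.4]
grip_width: 0.328
```

play_rows(increments=[[[0.79,-0.42,0,0,0,0,1],[0.79,-0.42,0,0,0,0,1],[0.79,-0.42,0,0,0,0,1],[0.79,-0.42,0,0,0,0,1],[0,0,0.6,0,0,0.63,1],[0,0,0.8,0,0,0.63,1],[0,0,0.6,0,0,0,1],[0,0,0,0,0,0,1]]])

```text
time_s: 1.7
ee_pos: [0.504, -0.2569, 0.1313]
eef_rot: [-3.112, -0.406, 0.008]
contact_force: [-0.4, 0.3, 0.6]
grip_width: 0.005
```

```bash
cat > st.py <<'E'
from h import *
from plant import state
from scipy.spatial.transform import Rotation as R
s=state();M=R.from_rotvec(s["eef_rot"]).as_matrix()
print(s["time_s"],s["ee_pos"].round(4),"F",s["contact_force"].round(1),"w",round(s["grip_width"],3))
print("x,z axes",M[:,0].round(3),M[:,2].round(3))
hub=np.array([.6126,-.2298]);d=s["ee_pos"][:2]-hub;c=np.array([.5075,-.2575])-hub
print("r",np.linalg.norm(d),"angle cw",np.arctan2(c[1],c[0])%6.2832-np.arctan2(d[1],d[0])%6.2832, "to start cup tool",(M.T@np.r_[c-d,0]).round(4))
E
python3 st.py; python3 - <<'E'
from plant import capture
from h import *
a=capture("top")[140:260,180:310];b=capture("side")[90:210,185:315]
cv2.imwrite("pics/m2.png",cv2.resize(np.hstack([a,b]),None,fx=3,fy=3,interpolation=cv2.INTER_CUBIC))
E
```

```text
1.7 [ 0.504  -0.2569  0.1313] F [-0.4  0.3  0.6] w 0.005
x,z axes [ 0.967  0.256 -0.005] [-0.006  0.003 -1.   ]
r 0.11187926889041912 angle cw 0.013468851217486755 to start cup tool [ 0.0032  0.0015 -0.    ]
```

View pics/m2.png

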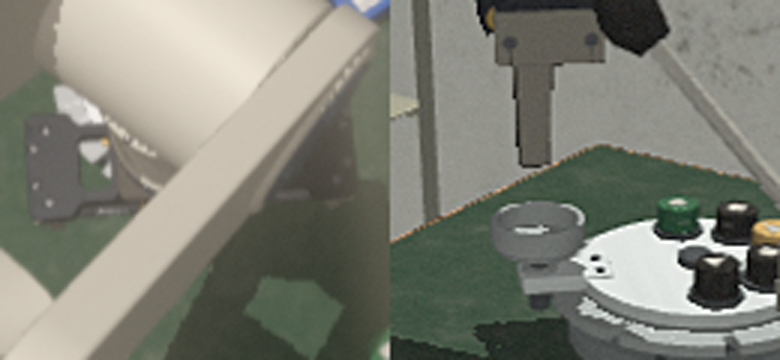

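The side view shows the shut fingers, tip near (535,165), centred above the cup at about (538,225). The arm blocks the top view. I'll correct by about 3 mm and go down into the cup.

play_rows(increments=[[[0.08,0.04,0.3,0,0,0,1],[0,0,0.3,0,0,0,1],[0,0,0.3,0,0,0,1],[0,0,0.3,0,0,0,1],[0,0,0,0,0,0,1],[0,0,0,0,0,0,1]]])

```text
time_s: 2.4
ee_pos: [0.5096, -0.2589, 0.0861]
eef_rot: [-3.115, -0.405, 0.001]
contact_force: [0.4, -0.7, 0.0]
grip_width: 0.004
```

```bash
python3 st.py; python3 - <<'E'
from plant import capture
from h import *
a=capture("wrist");b=capture("side")[90:210,185:315]
cv2.imwrite("pics/m3.png",np.hstack([cv2.resize(a,(480,360)),cv2.resize(b,(390,360),interpolation=cv2.INTER_CUBIC)])[:,:,:][:, 70:])
E
```

```text
2.4 [ 0.5096 -0.2589  0.0861] F [ 0.4 -0.7  0. ] w 0.004
x,z axes [ 0.967  0.256 -0.001] [-0.001  0.    -1.   ]
r 0.10705563186375393 angle cw -0.017136323427545008 to start cup tool [-0.0016 -0.0018  0.    ]
```

View pics/m3.png

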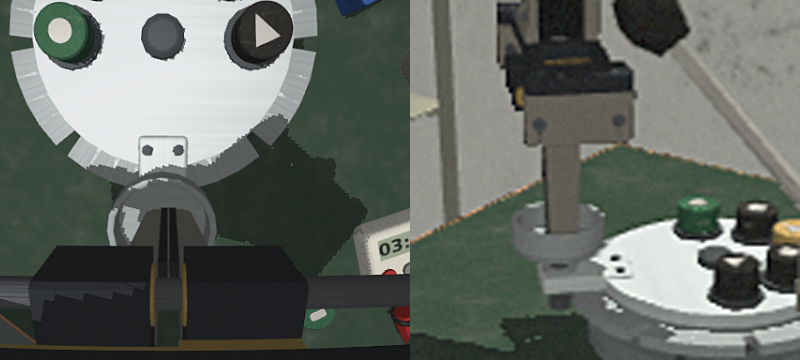

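The fingertips are inside the cup. The cup centre is at about x=161 in the wrist crop and the finger at 167, so I'm 2–3 mm toward +y_tool. I'll correct that and press.

play_rows(increments=[[[-0.04,-0.06,0.1,0,0,0,1],[0,0,0.1,0,0,0,1],[0,0,0.1,0,0,0,1],[0,0,0.1,0,0,0,1],[0,0,0,0,0,0,1],[0,0,0,0,0,0,1]]])

```text
time_s: 3.1
ee_pos: [0.5077, -0.2571, 0.0706]
eef_rot: [3.115, 0.406, -0.0]
contact_force: [-1.7, -0.1, 5.9]
grip_width: 0.005
```

```bash
python3 st.py
```

```text
3.1 [ 0.5077 -0.2571  0.0706] F [-1.7 -0.1  5.9] w 0.005
x,z axes [ 0.967  0.256 -0.   ] [-0. -0. -1.]
r 0.10843009715084623 angle cw 0.00275261502275459 to start cup tool [-0.0003  0.0003  0.    ]
```

The 5.9 N reading agrees with about 7 mm of press. I'll go 3 mm further and then turn slowly.

play_rows(increments=[[[0,0,0.08,0,0,0,1],[0,0,0,0,0,0,1],[0,0,0,0,0,0,1]]])

```text
time_s: 3.4
ee_pos: [0.5078, -0.2573, 0.0677]
eef_rot: [3.115, 0.406, 0.0]
contact_force: [-2.9, 0.1, 6.6]
grip_width: 0.005
```

play_rows(increments=[[[0.003,-0.12,0,0,0,0.5,1],[0.003,-0.12,0,0,0,0.5,1],[0.003,-0.12,0,0,0,0.5,1],[0.003,-0.12,0,0,0,0.5,1],[0,0,0,0,0,0,1],[0,0,0,0,0,0,1]]])

```text
time_s: 4.0
ee_pos: [0.5044, -0.2382, 0.0677]
eef_rot: [3.139, 0.133, -0.0]
contact_force: [-3.4, 0.3, 7.1]
grip_width: 0.001
```

```bash
python3 st.py
```

```text
4.0 [ 0.5044 -0.2382  0.0677] F [-3.4  0.3  7.1] w 0.001
x,z axes [ 0.996  0.084 -0.   ] [-0. -0. -1.]
r 0.10855163252393675 angle cw 0.18059295137640063 to start cup tool [0.0015 0.0195 0.    ]
```

play_rows(increments=[[[0.003,-0.12,0,0,0,0.5,1],[0.003,-0.12,0,0,0,0.5,1],[0.003,-0.12,0,0,0,0.5,1],[0.003,-0.12,0,0,0,0.5,1],[0.003,-0.12,0,0,0,0.5,1],[0.003,-0.12,0,0,0,0.5,1],[0,0,0,0,0,0,1]]])

```text
time_s: 4.7
ee_pos: [0.5057, -0.209, 0.0676]
eef_rot: [-3.129, 0.28, 0.001]
contact_force: [-3.0, 1.4, 7.3]
grip_width: 0.004
```

```bash
python3 st.py; python3 - <<'E'
from plant import capture
from h import *
a=capture("wrist");b=capture("side")[90:210,185:315]
cv2.imwrite("pics/m4.png",np.hstack([cv2.resize(a,(480,360)),cv2.resize(b,(390,360),interpolation=cv2.INTER_CUBIC)])[:, 70:])
E
```

```text
4.7 [ 0.5057 -0.209   0.0676] F [-3.   1.4  7.3] w 0.004
x,z axes [ 0.984 -0.178 -0.   ] [-0.  0. -1.]
r 0.10889225216499324 angle cw 0.4499301929773134 to start cup tool [ 0.0104  0.0474 -0.    ]
```

View pics/m4.png

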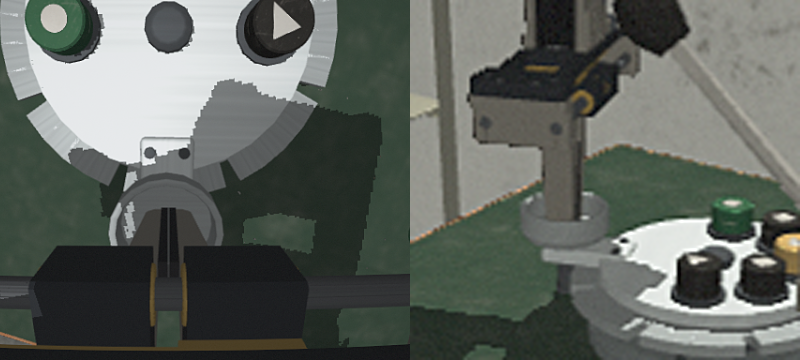

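The table follows: about 25° turned, with the cup still around the fingers. I'll ease the fingertips off the floor while keeping them inside the rim, so the toe rides under the ring, and push on the cup wall so the plunger can spring up by itself.

play_rows(increments=[[[0,0,-0.15,0,0,0,1],[0,0,-0.16,0,0,0,1],[0,0,0,0,0,0,1],[0.003,-0.12,0,0,0,0.5,1],[0.003,-0.12,0,0,0,0.5,1],[0.003,-0.12,0,0,0,0.5,1],[0.003,-0.12,0,0,0,0.5,1],[0,0,0,0,0,0,1]]])

```text
time_s: 5.6
ee_pos: [0.5109, -0.1907, 0.0796]
eef_rot: [3.093, -0.55, -0.0]
contact_force: [-0.3, -0.7, -0.7]
grip_width: 0.004
```

```bash
python3 st.py
```

```text
5.6 [ 0.5109 -0.1907  0.0796] F [-0.3 -0.7 -0.7] w 0.004
x,z axes [ 0.939 -0.345 -0.   ] [-0. -0. -1.]
r 0.10894634000896938 angle cw 0.6246561843099547 to start cup tool [0.0198 0.0639 0.    ]
```

play_rows(increments=[[[0.002,-0.095,0,0,0,0.4,1],[0.002,-0.095,0,0,0,0.4,1],[0.002,-0.095,0,0,0,0.4,1],[0,0,0,0,0,0,1]]])

```text
time_s: 6.0
ee_pos: [0.5154, -0.1805, 0.0796]
eef_rot: [-3.06, 0.71, 0.0]
contact_force: [-0.9, -0.5, 1.0]
grip_width: 0.009
```

play_rows(increments=[[[0,-0.05,0,0,0,0.2,1],[0,-0.05,0,0,0,0.2,1],[0,-0.05,0,0,0,0.2,1],[0,0,0,0,0,0,1]]])

```text
time_s: 6.4
ee_pos: [0.5183, -0.175, 0.0797]
eef_rot: [-3.04, 0.792, 0.0]
contact_force: [-1.5, -1.3, -0.0]
grip_width: 0.004
```

```bash
python3 st.py; python3 - <<'E'
from plant import capture
from h import *
a=capture("wrist");b=capture("side")[90:210,185:315]
cv2.imwrite("pics/m5.png",np.hstack([cv2.resize(a,(480,360)),cv2.resize(b,(390,360),interpolation=cv2.INTER_CUBIC)])[:, 70:])
E
```

```text
6.4 [ 0.5183 -0.175   0.0797] F [-1.5 -1.3 -0. ] w 0.004
x,z axes [ 0.873 -0.488 -0.   ] [ 0.  0. -1.]
r 0.10907695911171436 angle cw 0.7845609147993944 to start cup tool [ 0.0308  0.0773 -0.    ]
```

View pics/m5.png

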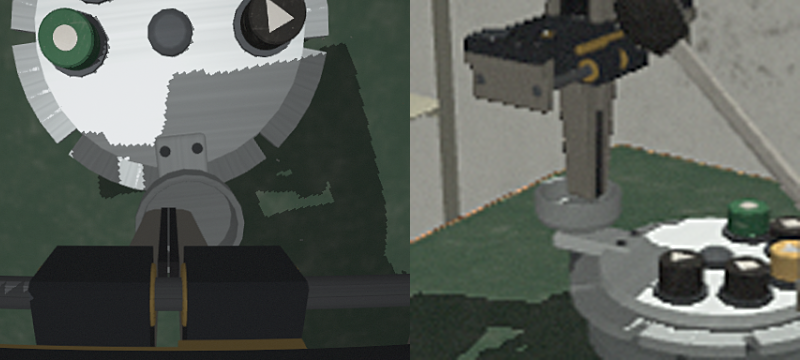

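The cup now trails the fingertips by about 12 mm (cup centre x=190, tip 167), so the fingertips push on its wall and the table is at about 0.67–0.69 rad. From here I'll go in small steps and watch the force.

play_rows(increments=[[[0,-0.05,0,0,0,0.2,1],[0,-0.05,0,0,0,0.2,1],[0,-0.05,0,0,0,0.2,1],[0,0,0,0,0,0,1]]])

```text
time_s: 6.9
ee_pos: [0.5215, -0.1697, 0.0798]
eef_rot: [-3.018, 0.872, -0.0]
contact_force: [-0.1, -1.2, -0.2]
grip_width: 0.008
```

play_rows(increments=[[[0,-0.03,0,0,0,0.12,1],[0,0,0,0,0,0,1]]])

```text
time_s: 7.1
ee_pos: [0.522, -0.1688, 0.0798]
eef_rot: [-3.014, 0.887, -0.0]
contact_force: [-1.4, -1.7, -0.9]
grip_width: 0.007
```

```bash
python3 st.py; python3 - <<'E'
from plant import capture
from h import *
a=capture("wrist");b=capture("side")[90:210,185:315]
cv2.imwrite("pics/m6.png",np.hstack([cv2.resize(a,(480,360)),cv2.resize(b,(390,360),interpolation=cv2.INTER_CUBIC)])[:, 70:])
E
```

```text
7.1 [ 0.522  -0.1688  0.0798] F [-1.4 -1.7 -0.9] w 0.007
x,z axes [ 0.841 -0.542  0.   ] [ 0.  0. -1.]
r 0.1091866806250905 angle cw 0.8502081469541385 to start cup tool [ 0.0358  0.0824 -0.    ]
```

View pics/m6.png

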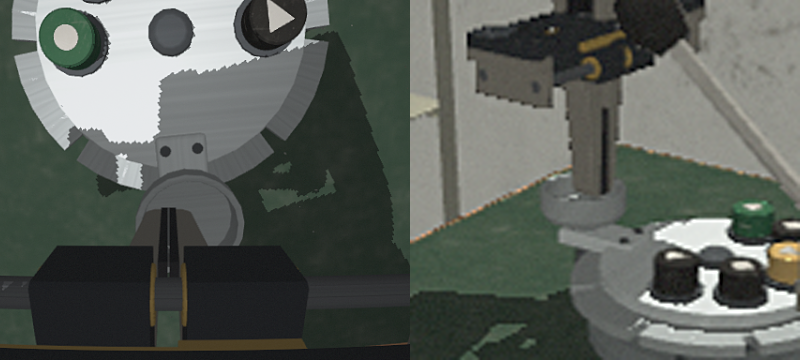

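The lag is steady, so the table is at about 0.74–0.75 rad. I'll creep on.

play_rows(increments=[[[0,-0.025,0,0,0,0.1,1],[0,0,0,0,0,0,1]]])

```text
time_s: 7.4
ee_pos: [0.5227, -0.168, 0.0799]
eef_rot: [-3.01, 0.9, -0.001]
contact_force: [-0.0, 0.4, 0.7]
grip_width: 0.004
```

play_rows(increments=[[[0,-0.025,0,0,0,0.1,1],[0,0,0,0,0,0,1]]])

```text
time_s: 7.6
ee_pos: [0.5233, -0.167, 0.0799]
eef_rot: [-3.006, 0.913, -0.001]
contact_force: [0.4, -0.2, 0.1]
grip_width: 0.004
```

play_rows(increments=[[[0,-0.025,0,0,0,0.1,1],[0,0,0,0,0,0,1]]])

```text
time_s: 7.8
ee_pos: [0.5237, -0.1662, 0.0798]
eef_rot: [-3.002, 0.926, -0.0]
contact_force: [0.3, 0.2, 0.6]
grip_width: 0.006
```

```bash
python3 st.py
```

```text
7.8 [ 0.5237 -0.1662  0.0798] F [0.3 0.2 0.6] w 0.006
x,z axes [ 0.826 -0.563  0.   ] [ 0.  0. -1.]
r 0.10932891629450177 angle cw 0.8782043398237458 to start cup tool [ 0.0381  0.0845 -0.    ]
```

play_rows(increments=[[[0,-0.025,0,0,0,0.1,1],[0,0,0,0,0,0,1]]])

```text
time_s: 8.0
ee_pos: [0.5242, -0.1655, 0.0798]
eef_rot: [-2.998, 0.939, -0.0]
contact_force: [-0.4, -0.2, -0.8]
grip_width: 0.005
```

play_rows(increments=[[[0,-0.025,0,0,0,0.1,1],[0,0,0,0,0,0,1]]])

```text
time_s: 8.2
ee_pos: [0.5247, -0.1647, 0.0798]
eef_rot: [-2.994, 0.952, -0.0]
contact_force: [0.3, 0.0, -0.7]
grip_width: 0.007
```

```bash
python3 st.py; python3 - <<'E'
from plant import capture
from h import *
a=capture("wrist");b=capture("side")[90:210,185:315]
cv2.imwrite("pics/m7.png",np.hstack([cv2.resize(a,(480,360)),cv2.resize(b,(390,360),interpolation=cv2.INTER_CUBIC)])[:, 70:])
E
```

```text
8.2 [ 0.5247 -0.1647  0.0798] F [ 0.3  0.  -0.7] w 0.007
x,z axes [ 0.816 -0.578  0.   ] [ 0.  0. -1.]
r 0.10934703183622435 angle cw 0.89523949823193 to start cup tool [ 0.0395  0.0857 -0.    ]
```

View pics/m7.png

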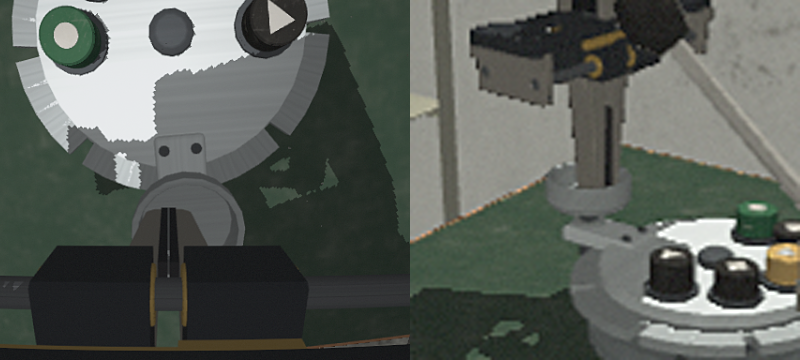

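In the side view the cup has risen clear of its arm (its underside is at about y=212 and the arm at 225, where they were almost touching before). The plunger has sprung up. I'll back off 2 mm from the wall, lift out and move away.

play_rows(increments=[[[0,0.05,0,0,0,0,1],[0,0,-0.2,0,0,0,1],[0,0,-0.4,0,0,0,1],[0,0,-0.8,0,0,0,1],[0,0,-0.8,0,0,0,1],[0,0,-0.8,0,0,0,1],[-0.5,0,0,0,0,0,1],[-0.8,0,0,0,0,0,1]]])

```text
time_s: 9.1
ee_pos: [0.4824, -0.137, 0.2017]
eef_rot: [-2.994, 0.953, -0.006]
contact_force: [-0.1, 0.2, 0.5]
grip_width: 0.007
```

play_rows(increments=[[[-0.8,0.4,0,0,0,0,1],[-0.6,0.8,0,0,0,0,1],[-0.2,0.9,0,0,0,0,1],[0,0.9,0,0,0,0,1],[0,0.9,0,0,0,0,1],[0,0.9,0,0,0,0,1],[0,0.5,0,0,0,0,1],[0,0,0,0,0,0,1]]])

```text
time_s: 9.9
ee_pos: [0.3053, -0.2741, 0.2004]
eef_rot: [2.992, -0.956, 0.001]
contact_force: [-0.0, 0.2, -1.0]
grip_width: 0.005
```

```bash
python3 st.py; python3 - <<'E'
from plant import capture
from h import *
hub=np.array([.6126,-.2298]);v=np.array([-.1051,-.0277])*.108/.1087
t=.785;c=hub+[v[0]*np.cos(t)+v[1]*np.sin(t),-v[0]*np.sin(t)+v[1]*np.cos(t)];print(c)
L=[]
for n,b in(("top",(180,115,110,120)),("side",(215,125,110,120))):
    im=capture(n);cv2.imwrite(f"pics/{n}9.png",im);x,y,w,h=b
    o=cv2.resize(im[y:y+h,x:x+w],None,fx=3.6,fy=3.6,interpolation=cv2.INTER_CUBIC)
    for z,col in((.094,(255,0,255)),(.087,(0,255,255))):
        cv2.polylines(o,[((circ(n,[*c,z],.031)-[x,y]+.5)*3.6).astype(int)],True,col,1)
    L.append(o)
cv2.imwrite("pics/m9.png",np.hstack(L))
# bystander shifts
a,b=cv2.imread("pics/top0.png"),cv2.imread("pics/top9.png")
for nm,(x,y,w,h) in dict(timer=(315,205,45,45),mount=(298,246,24,22),slide=(286,117,44,36)).items():
    print(nm,cv2.absdiff(a[y:y+h,x:x+w],b[y:y+h,x:x+w]).mean())
E
```

```text
9.9 [ 0.3053 -0.2741  0.2004] F [-0.   0.2 -1. ] w 0.005
x,z axes [ 0.815 -0.58   0.001] [ 0.    -0.001 -1.   ]
r 0.31046485472692803 angle cw 0.1144299110556255 to start cup tool [ 1.551e-01 -1.308e-01  1.000e-04]
[ 0.51927929 -0.17545954]
timer 3.9130864197530864
mount 4.2853535353535355
slide 4.106902356902357
```

View pics/m9.png

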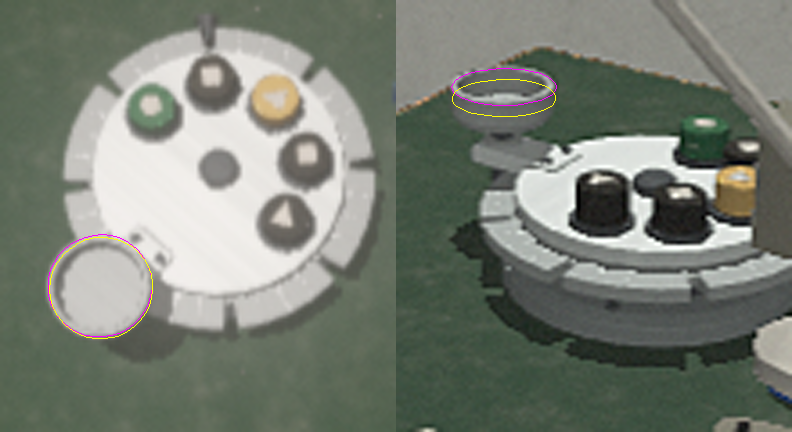

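The cup rim matches the circle predicted for 0.785 rad with the plunger up (rim at 94 mm), in both the top and side views. The dark specimen stands at the pointer. The bystanders' image patches are almost unchanged. Handing in.

```bash
python3 -c "
from plant import job,state
print(job.job_done(),state()['time_s'])"
```

```text
the job is handed in; nothing more can be done
the job is handed in; nothing more can be done
```

The table is one hole clockwise from the start, with the plunger up and locked there. I handed the job in at about 10 s on the robot's clock; no verdict was reported.

**What I did:** I pressed the plunger in with the shut fingertips, to about 10 mm at 6.6 N. I turned the table about 25° with it pressed, then eased off the floor. I then pushed on the cup wall in small steps until the plunger sprang up in the next hole, and lifted the arm clear.

**Last checks:**
- **Cup:** the rim lines up with the position predicted for 0.785 rad and plunger up (rim at 94 mm) in both the top and side views. I read this from the images; I have no direct joint reading.
- **Forces:** they stayed under about 10 N wherever I read them. The arm stood clear, touching nothing.
- **Bystanders:** the image patches around the timer, loose mount and slide box looked unmoved, with only small brightness differences.
- **Disagreements:** no final check failed. Earlier, while I pushed on the cup wall, the cup trailed the fingertips by about 12 mm instead of the 7 mm I expected, so I judged the table angle from pictures until it locked.

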